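# Lock the brake calipers away in the bench parts safe

### The arm

A 6-joint arm with a two-finger parallel gripper is mounted at the origin on the work surface. World frame = base frame: x ahead of the robot, y to its left, z up, the work surface at z = 0. Lengths are in m, angles in rad, forces in N, time in s.
With the tool pointing down it reaches from about 0.3 to 0.95 m from the base axis. Payload 3.1 kg.
Tool frame: the origin (TCP) lies at the very end of the fingers, on their centre line; the grasp point (between the pads) lies 19 mm behind it; z points along the fingers, y is the line along which they close (so a half turn about z gives the same grasp; the last joint's range is limited). The gripper opens to 85 mm and grips with 20 to 120 N. Pads are 22 mm wide; open, the fingers measure 114 mm over their backs; the gripper's body (76 mm by 85 mm) begins 54 mm behind the grasp point. The pads swing forward as they close: fully open they stand 13 mm farther back than shut.
Start: joints at [-1.287, 0.308, 1.634, -0, 1.2, -0.07], TCP at [0.217, -0.586, 0.231] pointing down, gripper open.
Joint ranges: [-3.06, 3.06], [-0.79, 1.96], [0.05, 2.63], [-1.19, 4.34], [0.05, 2.64], [-2.94, 2.94]. Speed limits (rad/s): [2.79, 2.79, 3.14, 3.14, 3.14, 3.14].

### API

Orientations are given as a unit quaternion [x, y, z, w].
In Python, from rig import state, capture, job_done gives the robot as it stands.
- The arm moves only by the tool servo_tool, never from a script. Its argument "motion" is a list of rows, each a list of 3 entries, a list of its own where there are three numbers: the shift along the tool's x, y, z each as a share of 200 mm, from -1 to 1, then the turn, a rotation vector about the tool's x, y, z each as a share of 45 degrees, from -1 to 1, then the finger opening in mm, from 0 to 85.4. A call has 1 to 20 rows; each row is the pose to reach, as a shift and turn from the pose commanded when the call began, along the tool's axes at that moment; what a row does not reach only later rows make up. A row lasts 1/10 s, in which the tool goes at most 50 mm and 8.59 degrees, less where a joint would pass 70% of its speed; a pose out of reach is approached as far as the arm can. A call with a number of a shift or a turn outside -1 to 1 is refused whole. A call with a gripper value outside its range is refused whole. The fingers move at their own pace and stop on an object; the grip force is fixed at half the most. Time passes only in rows, so rows that repeat a pose let the fingers close. It gives the time, the measured TCP pose, the force, the opening and the grip force at its end, in the units of the state.
- state(): the state, without advancing time (a new reading comes with each control period).
- capture(name): name is "scene" or "top" or "wrist"; returns a dict with "frame" (420x560x3 uint8, red, green, blue), "fx", "fy", "cx", "cy" (pixels), "world_from_camera" (4x4, takes a point from camera to world coordinates); the wrist camera has in their place "tool_from_camera" (4x4, takes a point from camera to tool coordinates, whose origin is the TCP and whose axes are the flange's). Camera axes: x right, y down, z forward; pixel columns grow to the right and rows downward; lengths in m; the calibration is good to about 2 mm. A picture is of the moment at which its call begins: read the wrist's pose just before it. There is no depth.
- job_done(): hands the job in; it is judged then, once.
The state is a dict: "t": time; "q": joint angles; "qvel": joint speeds; "joint_torque": joint torques, N m; "tcp_pos": TCP position; "tcp_rot": TCP orientation; "ft_force": force on the tool from outside, world axes, zero at the start; "wrist_torque": the same for the moment, N m; "gripper_width": opening from 0.0 (shut) to 1.0 (fully open); "grasp_force": force on a finger pad.
Only numpy, scipy, OpenCV 4.12 (cv2) and the standard library are available. Lean on these libraries where they do the work, as an engineer would, in place of code of your own. Each camera call takes 0.05 s, during which the arm holds its last target. There are 200 camera calls.

### The job

Lock the loose brake calipers away in the bench parts safe: set the three code dials to 3, 6, 5 from left to right and leave them so, and only then slide the tray cover fully open to its stop and set every caliper down inside the tray. With all of them in, slide the cover fully shut to its stop and then turn the clamp knob clockwise to its stop.

Things in the scene. Friction and masses are not known exactly. Their poses are not given: they have to be found in the camera images.
- safe: grey bench parts safe, fixed to the bench, 266 mm (its x, away from the robot) x 360 mm (y) footprint; origin at the centre of its underside. Its near part (x -133 to -48 mm) is a low strip 30 mm high carrying, from left (+y) to right, three dials at y = +138, +46, -46 mm and the clamp knob at y = -138 mm, all at x = -90 mm. Behind, on the right (y -180 to -15 mm), is the open tray under its sliding cover; on the left a closed block 50 mm high over which the cover parks.
- tray_floor (a point): centre of the tray's inner floor, 6 mm above the bench; axes as the safe's. Inside the tray is 171 mm (x) by 160 mm (y); the walls are 5 mm thick and rise 44 mm above the floor; the cover runs 1 mm above the walls. With the cover fully open the whole mouth is clear.
- cover (a joint): sliding aluminium cover, m: 0 = shut (stop), 0.165 = fully open (stop). It slides along the safe's +y (to the robot's left) as the value grows, takes about 2 N plus 4 N per m/s, and stays where it is left. Nothing in the model physically locks it.
- cover_grip (a point): middle of the black upright grip on the cover: a fin 45 mm long (safe's x), 16 mm thick (safe's y, the sliding direction), 34 mm tall on the 5 mm cover plate (178 x 172 mm); this point lies 16 mm below its top and 18 mm above the cover's surface, over the cover's centre.
- clamp (a joint): clamp knob, rad, grows clockwise seen from above: 0 = free (its bar along the safe's y), 1.4 = tight (stop). Friction 0.06 N m, stays where it is left.
- clamp_grip (a point): on the clamp knob's axis, 16 mm below the top of its steel bar: 56 mm long (this frame's y), 12 mm thick (this frame's x), 36 mm tall, its top 50 mm above the strip's face; the rightmost control. The frame turns with the knob. A thin look-only tongue reaches out under one end of the bar.
- dial1 (a joint): code dial 1, the left one as the robot sees them, rad, grows clockwise seen from above. Ten white ticks stand around it on the strip, 36 degrees (0.628 rad) apart: the long thick tick on the robot's side is number 0 (joint 0) and the numbers 0 to 9 grow clockwise, so number N is joint value N x 0.6283. The white line on top of the bar, from the middle to one end, is the pointer. Stops at 0 and 6.2 rad; friction 0.04 N m, no clicks, stays where it is left.
- dial1_grip (a point): on the axis of dial 1, 16 mm below the top of its black bar and 20 mm above the round skirt (48 mm diameter): the bar is 44 mm long (this frame's x; the pointer end is -x), 14 mm thick (y), 36 mm tall. The frame turns with the dial.
- dial2 (a joint): code dial 2, the middle one as the robot sees them, rad, grows clockwise seen from above. Ten white ticks stand around it on the strip, 36 degrees (0.628 rad) apart: the long thick tick on the robot's side is number 0 (joint 0) and the numbers 0 to 9 grow clockwise, so number N is joint value N x 0.6283. The white line on top of the bar, from the middle to one end, is the pointer. Stops at 0 and 6.2 rad; friction 0.04 N m, no clicks, stays where it is left.
- dial2_grip (a point): on the axis of dial 2, 16 mm below the top of its black bar and 20 mm above the round skirt (48 mm diameter): the bar is 44 mm long (this frame's x; the pointer end is -x), 14 mm thick (y), 36 mm tall. The frame turns with the dial.
- dial3 (a joint): code dial 3, the right one as the robot sees them, rad, grows clockwise seen from above. Ten white ticks stand around it on the strip, 36 degrees (0.628 rad) apart: the long thick tick on the robot's side is number 0 (joint 0) and the numbers 0 to 9 grow clockwise, so number N is joint value N x 0.6283. The white line on top of the bar, from the middle to one end, is the pointer. Stops at 0 and 6.2 rad; friction 0.04 N m, no clicks, stays where it is left.
- dial3_grip (a point): on the axis of dial 3, 16 mm below the top of its black bar and 20 mm above the round skirt (48 mm diameter): the bar is 44 mm long (this frame's x; the pointer end is -x), 14 mm thick (y), 36 mm tall. The frame turns with the dial.
- caliper1_mid (a point): centre of brake caliper 1: a dark metal block 48 mm (x) x 30 mm (y) x 32 mm (z), with a round bolt ear at each end (64 mm over the ears), 110 g. It stands with z up at the start, so this point is 16 mm above what it rests on; x is its long axis. May be absent (None from the start).
- caliper2_mid (a point): centre of brake caliper 2: a dark metal block 48 mm (x) x 30 mm (y) x 32 mm (z), with a round bolt ear at each end (64 mm over the ears), 110 g. It stands with z up at the start, so this point is 16 mm above what it rests on; x is its long axis. May be absent (None from the start).
- caliper3_mid (a point): centre of brake caliper 3: a dark metal block 48 mm (x) x 30 mm (y) x 32 mm (z), with a round bolt ear at each end (64 mm over the ears), 110 g. It stands with z up at the start, so this point is 16 mm above what it rests on; x is its long axis. May be absent (None from the start).
- caliper4_mid (a point): centre of brake caliper 4: a dark metal block 48 mm (x) x 30 mm (y) x 32 mm (z), with a round bolt ear at each end (64 mm over the ears), 110 g. It stands with z up at the start, so this point is 16 mm above what it rests on; x is its long axis. May be absent (None from the start).
There are look-alikes about, which are no part of the job. What is shaped like the part that bears caliper2_mid but brown or yellow is not meant.

How it is judged:
On the way, in this order (a step that is already met when the one before it is completed fails the run):
1. the three dials stand on 3, 6, 5 with the cover still shut (value of joint dial1 between 1.728 and 2.042 rad and value of joint dial2 between 3.613 and 3.927 rad and value of joint dial3 between 2.985 and 3.299 rad and value of joint cover below 0.015 m), for 0.2 s.
2. the cover is slid fully open to its stop (value of joint cover above 0.157 m), for 0.2 s.
3. every caliper lies in the tray, the cover still open (x of caliper1_mid in the frame of tray_floor between -0.085 and 0.085 m and y of caliper1_mid in the frame of tray_floor between -0.08 and 0.08 m and z of caliper1_mid in the frame of tray_floor between 0.005 and 0.036 m and linear speed of each of caliper1, caliper2, caliper3, caliper4 below 0.03 m/s and x of caliper2_mid in the frame of tray_floor between -0.085 and 0.085 m and y of caliper2_mid in the frame of tray_floor between -0.08 and 0.08 m and z of caliper2_mid in the frame of tray_floor between 0.005 and 0.036 m and x of caliper3_mid in the frame of tray_floor between -0.085 and 0.085 m and y of caliper3_mid in the frame of tray_floor between -0.08 and 0.08 m and z of caliper3_mid in the frame of tray_floor between 0.005 and 0.036 m and x of caliper4_mid in the frame of tray_floor between -0.085 and 0.085 m and y of caliper4_mid in the frame of tray_floor between -0.08 and 0.08 m and z of caliper4_mid in the frame of tray_floor between 0.005 and 0.036 m and value of joint cover above 0.14 m), for 0.2 s.
4. the cover is slid fully shut over them (x of caliper1_mid in the frame of tray_floor between -0.085 and 0.085 m and y of caliper1_mid in the frame of tray_floor between -0.08 and 0.08 m and z of caliper1_mid in the frame of tray_floor between 0.005 and 0.036 m and linear speed of each of caliper1, caliper2, caliper3, caliper4 below 0.03 m/s and x of caliper2_mid in the frame of tray_floor between -0.085 and 0.085 m and y of caliper2_mid in the frame of tray_floor between -0.08 and 0.08 m and z of caliper2_mid in the frame of tray_floor between 0.005 and 0.036 m and x of caliper3_mid in the frame of tray_floor between -0.085 and 0.085 m and y of caliper3_mid in the frame of tray_floor between -0.08 and 0.08 m and z of caliper3_mid in the frame of tray_floor between 0.005 and 0.036 m and x of caliper4_mid in the frame of tray_floor between -0.085 and 0.085 m and y of caliper4_mid in the frame of tray_floor between -0.08 and 0.08 m and z of caliper4_mid in the frame of tray_floor between 0.005 and 0.036 m and value of joint cover below 0.006 m), for 0.2 s.
5. the clamp knob is turned clockwise to its stop (value of joint clamp above 1.25 rad), for 0.2 s.
At the end, for the whole second after the job is handed in: each dial within a quarter of a tick (9 degrees) of its number (3, 6, 5 from left to right); cover within 6 mm of its shut stop; clamp knob within 0.15 rad of its tight stop; every caliper that is present at rest inside the tray, under the cover (all of step 4 and value of joint dial1 between 1.728 and 2.042 rad and value of joint dial2 between 3.613 and 3.927 rad and value of joint dial3 between 2.985 and 3.299 rad and value of joint clamp above 1.25 rad); the robot touches nothing.
It fails at once if the cover is moved more than 30 mm open while a dial is more than half a tick off its number (value of joint cover above 0.03 m and not (value of joint dial1 between 1.565 and 2.205 rad and value of joint dial2 between 3.45 and 4.09 rad and value of joint dial3 between 2.822 and 3.462 rad)).
Of caliper1, caliper2, caliper3, caliper4 only 2 to 4 are there at a start; the rules pass over those that are not, and their reading is None.
At some moment in a run one of caliper1, caliper2, caliper3, caliper4 may be knocked a few centimetres aside while the robot is not near it.
Once in a run the grip may slacken for a moment while it holds something.
It also fails if it takes over 210 s, if anything falls off the work surface, if the arm or the gripper's body presses on something with over 40 N, if the wrist force passes 120 N, or if a joint passes its speed limit or range.

## Working session

There is one attempt and no reset: what is moved stays moved. The work goes in short steps, Python scripts to look and compute and a tool call to move; the robot and the scene stay as the last step left them, time stands still between calls to the robot, and variables do not carry over. Pictures are saved under pics/ and viewed, at most 14 in all, crops included, and the job is handed in when it is done.

Besides the shell and the picture viewer there is one more tool, called after "Emit:" as name(argument=value, ...) on one line, values as JSON. servo_tool: Moves the arm, as the interface text tells. Its arguments: {"type":"object","properties":{"motion":{"type":"array","items":{"type":"array"}}},"required":["motion"]}

```bash
ls; mkdir -p pics
python3 - <<'E'
from rig import *
import cv2,pickle
s=state();print(s)
for n in("scene","top"):
    c=capture(n);pickle.dump(c,open(n+'.pkl','wb'));cv2.imwrite(f'pics/{n}0.png',c['frame'][:,:,::-1]);print(n,c['fx'],c['cx'],c['cy'],c['world_from_camera'])
E
```

```text
pics
{'t': 0.0, 'q': array([-1.28668601e+00,  3.09028055e-01,  1.63520787e+00, -1.02352243e-05,
        1.19967530e+00, -6.96763135e-02]), 'qvel': array([-1.17403438e-03, -7.55266912e-05,  1.22683784e-03,  1.39344890e-03,
        1.77667380e-04, -1.67964838e-03]), 'joint_torque': array([-2.83715144e-04, -4.15252304e+01, -2.76664370e+01, -7.41229678e-05,
        1.01843354e-02,  4.84889227e-06]), 'tcp_pos': array([ 0.21628584, -0.58550196,  0.23002256]), 'tcp_rot': array([ 9.84394144e-01,  1.75973936e-01, -1.28796510e-04, -1.15211581e-03]), 'ft_force': array([ 0.00504286, -0.21016892,  0.34861451]), 'wrist_torque': array([-0.00176192, -0.01750306, -0.0408018 ]), 'grasp_force': 0.0, 'gripper_width': 1.0024496732110317}
scene 531.7661458740077 274.6094854914428 215.51018281322558 [[-0.64881776  0.53335979 -0.54273645  1.2247027 ]
 [ 0.76091099  0.46137508 -0.45623184  0.59080075]
 [ 0.00706936 -0.70898545 -0.70518767  1.00555964]
 [ 0.          0.          0.          1.        ]]
top 385.8037053138676 273.84490264103715 206.77421356839682 [[-0.02791417 -0.98172201  0.18826231  0.32447489]
 [-0.99907664  0.02124659 -0.03734232  0.00858477]
 [ 0.03265985 -0.18913086 -0.98140861  0.94953702]
 [ 0.          0.          0.          1.        ]]
```

View pics/top0.png

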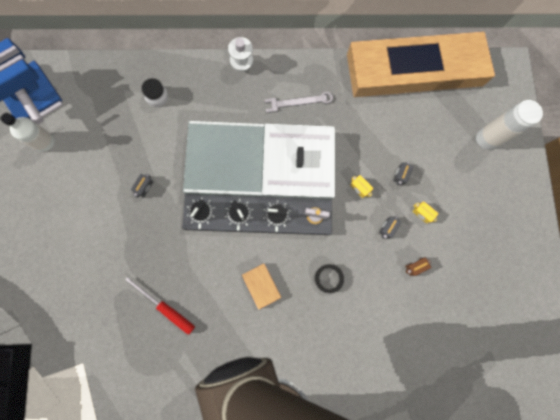

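View pics/scene0.png

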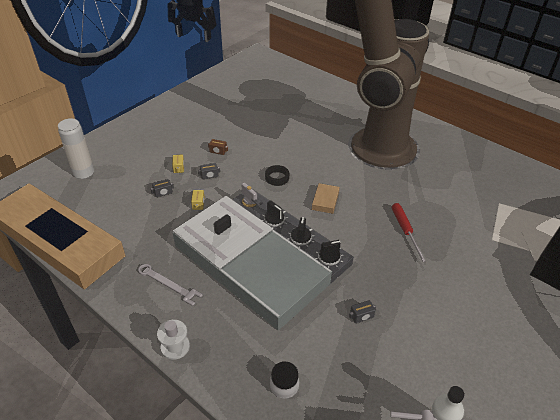

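Candidates in the top view are three dark blocks at (142,186), (403,174) and (390,228). The look-alikes are yellow at (362,186) and (427,212), and brown at (419,267). I choose the three dark ones. The safe spans cols 184–335 and rows 122–235. Next is one close crop, with measurements.

```bash
cat > h.py <<'E'
import numpy as np,cv2,pickle
from rig import *
from scipy.spatial.transform import Rotation as R
def ray(c,uv,z,T=None):
    T=c['world_from_camera'] if T is None else T
    uv=np.atleast_2d(uv).astype(float)
    d=np.c_[(uv[:,0]-c['cx'])/c['fx'],(uv[:,1]-c['cy'])/c['fy'],np.ones(len(uv))]@T[:3,:3].T
    o=T[:3,3];return o+d*((z-o[2])/d[:,2])[:,None]
def proj(c,P,T=None):
    T=c['world_from_camera'] if T is None else T
    p=(np.atleast_2d(P)-T[:3,3])@T[:3,:3]
    return np.c_[c['fx']*p[:,0]/p[:,2]+c['cx'],c['fy']*p[:,1]/p[:,2]+c['cy']]
def tooT(s):
    T=np.eye(4);T[:3,:3]=R.from_quat(s['tcp_rot']).as_matrix();T[:3,3]=s['tcp_pos'];return T
def wrist(name=None):
    s=state();c=capture('wrist');T=tooT(s)@c['tool_from_camera']
    c['world_from_camera']=T
    if name: cv2.imwrite(f'pics/{name}.png',c['frame'][:,:,::-1]);pickle.dump(c,open(name+'.pkl','wb'))
    return c
def yaw(s=None):
    s=s or state();M=R.from_quat(s['tcp_rot']).as_matrix();return np.degrees(np.arctan2(M[1,1],M[0,1])) # heading of tool y
E
python3 - <<'E'
from h import *
c=pickle.load(open('top.pkl','rb'));f=c['frame']
a=cv2.resize(f[110:245,170:350],None,fx=4,fy=4,interpolation=cv2.INTER_CUBIC)
cv2.imwrite('pics/crop1.png',a[:,:,::-1])
for z,pts in((.03,[(183,233),(332,235)]),(.05,[(187,122)]),(.056,[(335,125)]),(.016,[(142,186),(403,174),(390,228)])):
    print(z,ray(c,pts,z).round(4).tolist())
h=cv2.cvtColor(f,cv2.COLOR_RGB2HSV)
E
```

```text
0.03 [[0.442, 0.1915, 0.03], [0.4287, -0.1645, 0.03]]
0.05 [[0.7141, 0.1823, 0.05]]
0.056 [[0.6986, -0.1825, 0.056]]
0.016 [[0.5627, 0.2965, 0.016], [0.5811, -0.3569, 0.016], [0.4441, -0.3118, 0.016]]
```

View pics/crop1.png

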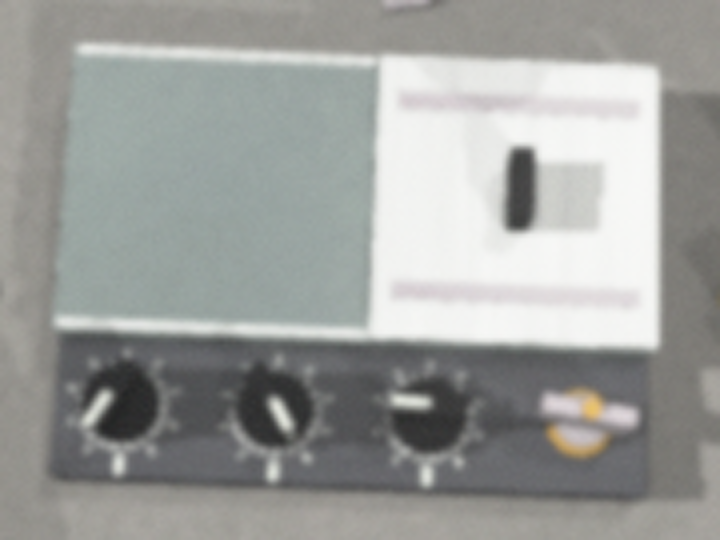

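The crop confirms the layout and all pointers. Dial1 points at about number 1 (tip 87,423), dial2 at about 9 (tip 290,432) and dial3 at about 2.5 (tip 393,402). The clamp bar lies along y at (590,410) and the cover fin is at (520,188). I'll move above the dials for a close look.

```bash
cat >> h.py <<'E'
def plan(p,head=None,tag=''):
    """shift/turn shares in tool axes to take TCP to p, tool y heading head (deg, mod 180 nearest)"""
    s=state();M=R.from_quat(s['tcp_rot']).as_matrix()
    sh=M.T@(np.array(p)-s['tcp_pos'])/.2
    h0=yaw(s)
    if head is None: head=h0
    y=np.radians(head);N=np.array([[-np.sin(y),np.cos(y),0],[np.cos(y),np.sin(y),0],[0,0,-1.]]).T
    hx=N[:,0]
    N=np.c_[np.cross(N[:,1],N[:,2]),N[:,1],N[:,2]]
    rv=R.from_matrix(M.T@N).as_rotvec(degrees=True)/45
    print(tag,'sh',sh.round(3).tolist(),'turn',rv.round(3).tolist(),'q6 %.2f t %.1f head %.1f'%(s['q'][5],s['t'],h0),s['tcp_pos'].round(4))
E
python3 - <<'E'
from h import *
print(capture('wrist')['tool_from_camera'].round(3).tolist())
plan([.45,.03,.33],-90)
E
```

```text
[[-0.001, -0.949, -0.316, 0.082], [1.0, -0.001, 0.0, -0.0], [-0.001, -0.316, 0.949, -0.142], [0.0, 0.0, 0.0, 1.0]]
 sh [2.163, -2.484, -0.494] turn [-0.002, 0.0, 0.45] q6 -0.07 t 0.1 head -69.7 [ 0.2163 -0.5857  0.2303]
```

Emit:
servo_tool(motion=[[[0.9,-1,-0.5],[0,0,0],60],[[0.9,-1,-0.5],[0,0,0],60],[[0.9,-1,-0.5],[0,0,0],60],[[0.9,-1,-0.5],[0,0,0],60],[[0.9,-1,-0.5],[0,0,0],60],[[0.9,-1,-0.5],[0,0,0],60],[[0.9,-1,-0.5],[0,0,0],60]])

```text
t: 0.85
tcp_pos: [0.3179, -0.3337, 0.3335]
tcp_rot: [0.984, 0.178, 0.002, 0.001]
ft_force: [0.2, -0.8, 0.5]
gripper_width: 0.704
grasp_force: 0.0
```

Emit:
servo_tool(motion=[[[0.9,-1,0],[0,0,0],60],[[0.9,-1,0],[0,0,0],60],[[0.9,-1,0],[0,0,0],60],[[0.9,-1,0],[0,0,0],60],[[0.9,-1,0],[0,0,0],60],[[0.9,-1,0],[0,0,0],60],[[0.9,-1,0],[0,0,0],60]])

```text
t: 1.55
tcp_pos: [0.4161, -0.0847, 0.3306]
tcp_rot: [0.984, 0.178, -0.0, -0.0]
ft_force: [-0.4, -1.1, 0.5]
gripper_width: 0.7
grasp_force: 0.0
```

Emit:
servo_tool(motion=[[[0.36,-0.48,0],[0,0,0.45],60],[[0.36,-0.48,0],[0,0,0.45],60],[[0.36,-0.48,0],[0,0,0.45],60],[[0.36,-0.48,0],[0,0,0.45],60],[[0.36,-0.48,0],[0,0,0.45],60],[[0.36,-0.48,0],[0,0,0.45],60]])

```text
t: 2.15
tcp_pos: [0.4497, 0.0269, 0.3308]
tcp_rot: [1.0, -0.0, -0.0, 0.001]
ft_force: [-0.3, 0.4, 0.2]
gripper_width: 0.702
grasp_force: 0.0
```

Run:
```python
from h import *
c=wrist('w1');s=state();print(s['tcp_pos'],yaw(s),s['t'],s['q'])
```

```text
[0.44971178 0.02695323 0.33096279] -90.07310996768518 2.2 [-3.62472228e-02 -1.22754770e-01  1.90130820e+00 -8.60643941e-04
  1.36365189e+00  1.53600264e+00]
```

View pics/w1.png

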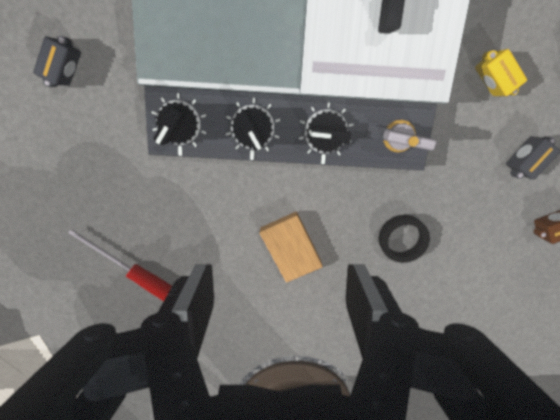

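The wrist view shows the three dials at (177,125), (252,128) and (327,131), and the clamp bar at (411,140). Dark calipers are at (57,60) and (534,158). I'll measure the ticks and pointers from the white blobs.

Run:
```python
from h import *
c=pickle.load(open('w1.pkl','rb'));f=c['frame']
h=cv2.cvtColor(f,cv2.COLOR_RGB2HSV)
m=((h[...,2]>125)&(h[...,1]<50)).astype(np.uint8); m[:95]=0;m[166:]=0;m[:,:150]=0;m[:,365:]=0
n,l,st,ce=cv2.connectedComponentsWithStats(m)
for k,(u,v) in enumerate([(177,125),(252,128),(327,131)]):
    T=[];
    for i in range(1,n):
        d=np.hypot(*(ce[i]-(u,v)))
        ys,xs=np.where(l==i);w=np.c_[xs,ys]
        if d<20 and st[i,4]>15:
            wp=ray(c,w,.08)[:,:2];mu=wp.mean(0);U,S,V=np.linalg.svd(wp-mu);p=(wp-mu)@V[0]
            print('ptr',k,st[i,4],ce[i].round(1),mu.round(4),'ends',(mu+V[0]*p.min()).round(4),(mu+V[0]*p.max()).round(4),'axis deg',np.degrees(np.arctan2(V[0,1],V[0,0])).round(1))
        elif d<36 and st[i,4]>=2:
            wp=ray(c,ce[i],.03)[0,:2];T.append((*wp,st[i,4]))
    T=np.array(T);small=T[T[:,2]<np.max(T[:,2])]
    A=np.c_[2*small[:,:2],np.ones(len(small))];x=np.linalg.lstsq(A,(small[:,:2]**2).sum(1),rcond=None)[0]
    ctr=x[:2];big=T[np.argmax(T[:,2])]
    print(k,'centre',ctr.round(4),'r',np.sqrt(x[2]+ctr@ctr).round(4),len(small),'big',big.round(4),np.degrees(np.arctan2(big[1]-ctr[1],big[0]-ctr[0])).round(1))
```

```text
ptr 0 103 [161.3 134.7] [0.4866 0.1593] ends [0.496  0.1527] [0.4772 0.166 ] axis deg 144.8
0 centre [0.4961 0.1541] r 0.0293 14 big [ 0.5214  0.1694 22.    ] 31.0
ptr 1 97 [254.4 140.1] [0.4804 0.0552] ends [0.4902 0.0605] [0.4702 0.0497] axis deg -151.6
1 centre [0.4909 0.0607] r 0.0285 16 big [5.162e-01 6.470e-02 7.000e+01] 9.0
ptr 2 113 [320.1 134.6] [ 0.4864 -0.0186] ends [ 0.4883 -0.0057] [ 0.4847 -0.0308] axis deg -98.2
2 centre [ 0.4818 -0.0353] r 0.0299 6 big [ 5.072e-01 -1.970e-02  1.290e+02] 31.6
```

Run:
```python
from h import *
plan([.4905,.0606,.12],-61.6)
```

```text
sh [0.204, -0.169, 1.055] turn [0.001, 0.001, -0.633] q6 1.54 t 2.2 head -90.1 [0.4497 0.027  0.331 ]
```

Emit:
servo_tool(motion=[[[0.204,-0.169,0.4],[0,0,-0.633],42],[[0.204,-0.169,0.7],[0,0,-0.633],42],[[0.204,-0.169,1.0],[0,0,-0.633],42],[[0.204,-0.169,1.0],[0,0,-0.633],42],[[0.204,-0.169,1.0],[0,0,-0.633],42],[[0.204,-0.169,1.0],[0,0,-0.633],42]])

```text
t: 2.8
tcp_pos: [0.489, 0.0613, 0.1296]
tcp_rot: [0.97, 0.245, -0.003, -0.0]
ft_force: [0.5, -0.4, 1.0]
gripper_width: 0.496
grasp_force: 0.0
```

Run:
```python
from h import *
plan([.4905,.0606,.05],-61.6)
c=wrist('w2');print(proj(c,[[.4905,.0606,.08],[.4905-.019,.0606-.0105,.08]]).round())
```

```text
sh [0.007, 0.007, 0.398] turn [-0.003, 0.006, -0.001] q6 1.11 t 2.8 head -61.6 [0.489  0.0613 0.1296]
[[282. 234.]
 [282. 267.]]
```

View pics/w2.png

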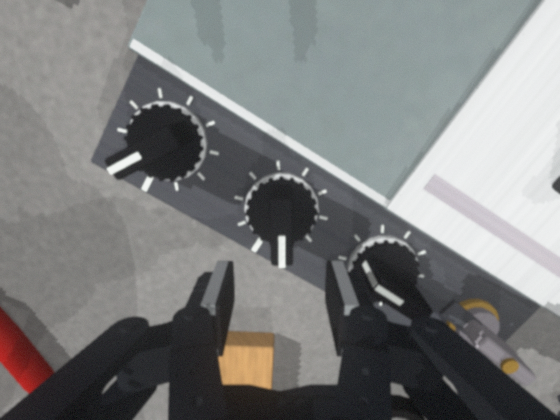

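The bar and pointer sit at (282,234)–(282,267), exactly as predicted. Descending to grip dial 2.

Emit:
servo_tool(motion=[[[0.007,0.004,0.2],[0,0,0],42],[[0.007,0.004,0.39],[0,0,0],42],[[0.007,0.004,0.39],[0,0,0],42],[[0.007,0.004,0.39],[0,0,0],10],[[0.007,0.004,0.39],[0,0,0],5],[[0.007,0.004,0.39],[0,0,0],5],[[0.007,0.004,0.39],[0,0,0],5],[[0.007,0.004,0.39],[0,0,0],5]])

```text
t: 3.65
tcp_pos: [0.4951, 0.0632, 0.0569]
tcp_rot: [0.969, 0.246, 0.003, 0.0]
ft_force: [-1.5, 2.4, 7.4]
gripper_width: 0.15
grasp_force: 59.4
```

Emit:
servo_tool(motion=[[[0,0,0],[0,0,0],5],[[0,0,0],[0,0,0],5]])

```text
t: 3.85
tcp_pos: [0.4951, 0.0632, 0.0568]
tcp_rot: [0.969, 0.246, 0.003, 0.0]
ft_force: [-1.6, 2.1, 7.1]
gripper_width: 0.147
grasp_force: 59.4
```

Emit:
servo_tool(motion=[[[-0.02,0,-0.02],[0,0,0],5],[[-0.02,0,-0.02],[0,0,0],5],[[-0.02,0,-0.02],[0,0,0],5]])

```text
t: 4.15
tcp_pos: [0.4945, 0.0629, 0.0574]
tcp_rot: [0.969, 0.245, 0.008, -0.0]
ft_force: [15.6, 9.0, -26.6]
gripper_width: 0.151
grasp_force: 62.4
```

Emit:
servo_tool(motion=[[[0.02,0,0.02],[0,0,0],5],[[0.02,0,0.02],[0,0,0],42],[[0.02,0,0.02],[0,0,0],42],[[0.02,0,0.02],[0,0,0],42],[[0.02,0,0.02],[0,0,0],42]])

```text
t: 4.65
tcp_pos: [0.4925, 0.0623, 0.0538]
tcp_rot: [0.969, 0.246, 0.0, 0.0]
ft_force: [-0.2, -0.3, -1.0]
gripper_width: 0.491
grasp_force: 0.0
```

Emit:
servo_tool(motion=[[[-0.013,0,0],[0,0,0],42],[[-0.013,0,0],[0,0,0],42],[[-0.013,0,0],[0,0,0],10],[[-0.013,0,0],[0,0,0],5],[[-0.013,0,0],[0,0,0],5],[[-0.013,0,0],[0,0,0],5],[[-0.013,0,0],[0,0,0],5]])

```text
t: 5.35
tcp_pos: [0.4901, 0.0609, 0.0534]
tcp_rot: [0.969, 0.246, -0.0, 0.0]
ft_force: [0.5, -2.0, 1.7]
gripper_width: 0.154
grasp_force: 59.1
```

Emit:
servo_tool(motion=[[[0,0,0],[0,0,-0.19],5],[[0,0,0],[0,0,-0.38],5],[[0,0,0],[0,0,-0.5],5],[[0,0,0],[0,0,-0.5],5]])

```text
t: 5.75
tcp_pos: [0.49, 0.0611, 0.0534]
tcp_rot: [0.903, 0.431, -0.0, 0.0]
ft_force: [-0.5, -3.0, 2.1]
gripper_width: 0.153
grasp_force: 59.2
```

Emit:
servo_tool(motion=[[[0,0,0],[0,0,-0.19],5],[[0,0,0],[0,0,-0.38],5],[[0,0,0],[0,0,-0.57],5],[[0,0,0],[0,0,-0.76],5],[[0,0,0],[0,0,-0.95],5],[[0,0,0],[0,0,-1],5]])

```text
t: 6.35
tcp_pos: [0.4894, 0.0612, 0.0534]
tcp_rot: [0.669, 0.743, -0.001, -0.001]
ft_force: [-2.1, -2.0, 4.1]
gripper_width: 0.156
grasp_force: 59.4
```

Emit:
servo_tool(motion=[[[0,0,0],[0,0,-0.19],5],[[0,0,0],[0,0,-0.38],5],[[0,0,0],[0,0,-0.57],5],[[0,0,0],[0,0,-0.76],5],[[0,0,0],[0,0,-0.95],5],[[0,0,0],[0,0,-0.99],5],[[0,0,0],[0,0,-0.99],5]])

```text
t: 7.05
tcp_pos: [0.489, 0.0609, 0.0534]
tcp_rot: [0.338, 0.941, -0.001, -0.001]
ft_force: [-2.3, -2.4, 4.7]
gripper_width: 0.15
grasp_force: 59.6
```

Emit:
servo_tool(motion=[[[0,0,0],[0,0,0],42],[[0,0,0],[0,0,0],42],[[0,0,0],[0,0,0],42],[[0,0,-0.2],[0,0,0],42],[[0,0,-0.38],[0,0,0],42],[[0.13,0.19,-0.38],[0,0,-0.05],42],[[0.265,0.375,-0.38],[0,0,-0.095],42],[[0.265,0.375,-0.38],[0,0,-0.095],42],[[0.265,0.375,-0.38],[0,0,-0.095],42]])

```text
t: 7.95
tcp_pos: [0.4965, 0.1537, 0.1291]
tcp_rot: [0.301, 0.954, -0.0, -0.0]
ft_force: [-0.1, 0.3, -0.9]
gripper_width: 0.49
grasp_force: 0.0
```

Run:
```python
from h import *
plan([.4958,.1524,.053],54.8)
c=wrist('w3')
a=np.radians(144.8);d=np.radians(-39.3)
print(proj(c,[[.4958,.1524,.08],[.4958+.022*np.cos(a),.1524+.022*np.sin(a),.08],[.4905,.0606,.08],[.4905+.022*np.cos(d),.0606+.022*np.sin(d),.08]]).round())
```

```text
sh [-0.001, -0.007, 0.381] turn [-0.0, -0.0, 0.003] q6 -0.74 t 8.0 head 55.0 [0.4965 0.1537 0.1291]
[[275. 234.]
 [275. 199.]
 [154. 304.]
 [156. 332.]]
```

View pics/w3.png

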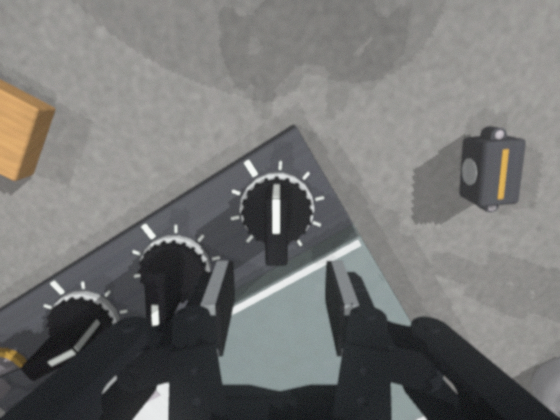

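Dial 1's pointer runs (276,187)–(276,234), centred between the fingers as predicted, and dial 2's line at (155,306)–(155,325) matches its target. Gripping and turning dial 1.

Emit:
servo_tool(motion=[[[-0.001,-0.006,0.2],[0,0,0],42],[[-0.001,-0.006,0.38],[0,0,0],42],[[-0.001,-0.006,0.38],[0,0,0],42],[[-0.001,-0.006,0.38],[0,0,0],10],[[-0.001,-0.006,0.38],[0,0,0],5],[[-0.001,-0.006,0.38],[0,0,0],5],[[-0.001,-0.006,0.38],[0,0,0],5],[[-0.001,-0.006,0.38],[0,0,0],5]])

```text
t: 8.8
tcp_pos: [0.4973, 0.1509, 0.055]
tcp_rot: [0.302, 0.953, -0.0, 0.001]
ft_force: [-1.8, -5.6, 3.5]
gripper_width: 0.15
grasp_force: 60.0
```

Emit:
servo_tool(motion=[[[0,0,0],[0,0,0.19],5],[[0,0,0],[0,0,0.38],5],[[0,0,0],[0,0,0.57],5],[[0,0,0],[0,0,0.76],5],[[0,0,0],[0,0,0.85],5],[[0,0,0],[0,0,0.85],5]])

```text
t: 9.4
tcp_pos: [0.496, 0.1498, 0.055]
tcp_rot: [0.598, 0.802, -0.002, 0.001]
ft_force: [-4.3, -8.8, 7.8]
gripper_width: 0.152
grasp_force: 60.6
```

Emit:
servo_tool(motion=[[[0,0,0],[0,0,0.19],5],[[0,0,0],[0,0,0.38],5],[[0,0,0],[0,0,0.57],5],[[0,0,0],[0,0,0.76],5],[[0,0,0],[0,0,0.845],5],[[0,0,0],[0,0,0.845],5],[[0,0,0],[0,0,0.845],5]])

```text
t: 10.1
tcp_pos: [0.4943, 0.1498, 0.055]
tcp_rot: [0.826, 0.564, -0.003, 0.0]
ft_force: [-7.7, -8.9, 12.2]
gripper_width: 0.151
grasp_force: 61.2
```

Emit:
servo_tool(motion=[[[0,0,0],[0,0,0],42],[[0,0,0],[0,0,0],42],[[0,0,0],[0,0,0],42],[[0,0,-0.2],[0,0,0],42],[[0,0,-0.38],[0,0,0],42],[[-0.2,0.07,-0.38],[0,0,-0.1],42],[[-0.871,0.285,-0.38],[0,0,-0.293],42],[[-0.871,0.285,-0.38],[0,0,-0.293],42],[[-0.871,0.285,-0.38],[0,0,-0.293],42],[[-0.871,0.285,-0.38],[0,0,-0.293],42],[[-0.871,0.285,-0.38],[0,0,-0.293],42]])

```text
t: 11.2
tcp_pos: [0.486, -0.0321, 0.1295]
tcp_rot: [0.757, 0.653, 0.001, 0.0]
ft_force: [0.3, -0.8, 0.2]
gripper_width: 0.49
grasp_force: 0.0
```

Run:
```python
from h import *
plan([.4852,-.0312,.053],-8.2)
c=wrist('w4');f=c['frame']
a=np.radians(81.8)
print(proj(c,[[.4852,-.0312,.08],[.4852+.022*np.cos(a),-.0312+.022*np.sin(a),.08]]).round())
h=cv2.cvtColor(f,cv2.COLOR_RGB2HSV);m=((h[...,2]>150)&(h[...,1]<50)).astype(np.uint8)
n,l,st,ce=cv2.connectedComponentsWithStats(m)
for i in range(1,n):
    if 100<st[i,4]<1500: print(st[i],ce[i].round(),cv2.fitEllipse(np.argwhere(l==i)[:,::-1].astype(np.int32))[2])
```

```text
sh [0.003, -0.005, 0.383] turn [0.001, -0.001, -0.005] q6 -0.01 t 11.2 head -8.4 [ 0.486  -0.0321  0.1295]
[[276. 234.]
 [276. 199.]]
[260  68  40  30 376] [279.  83.] 122.36946868896484
[201  76  20   9 148] [210.  80.] 85.05745697021484
[241 174  36  29 158] [256. 184.] 49.82855224609375
[271 185   9  49 324] [275. 210.] 178.51785278320312
[221 209  18   7 109] [229. 212.] 86.00017547607422
[268 309  12  28 246] [274. 323.] 2.0307183265686035
[282 320  16  34 444] [289. 336.] 4.996250629425049
[280 364  14  23 263] [286. 376.] 174.83412170410156
```

Emit:
servo_tool(motion=[[[0.003,-0.004,0.2],[0,0,0],42],[[0.003,-0.004,0.38],[0,0,0],42],[[0.003,-0.004,0.38],[0,0,0],42],[[0.003,-0.004,0.38],[0,0,0],10],[[0.003,-0.004,0.38],[0,0,0],5],[[0.003,-0.004,0.38],[0,0,0],5],[[0.003,-0.004,0.38],[0,0,0],5],[[0.003,-0.004,0.38],[0,0,0],5]])

```text
t: 12.05
tcp_pos: [0.4845, -0.0293, 0.0548]
tcp_rot: [0.756, 0.654, 0.0, -0.001]
ft_force: [-2.9, 4.8, 0.3]
gripper_width: 0.15
grasp_force: 60.0
```

Emit:
servo_tool(motion=[[[0,0,0],[0,0,0.19],5],[[0,0,0],[0,0,0.38],5],[[0,0,0],[0,0,0.57],5],[[0,0,0],[0,0,0.76],5],[[0,0,0],[0,0,0.945],5],[[0,0,0],[0,0,0.945],5]])

```text
t: 12.65
tcp_pos: [0.4858, -0.0301, 0.0548]
tcp_rot: [0.942, 0.336, 0.001, 0.0]
ft_force: [-1.8, 2.9, 0.2]
gripper_width: 0.148
grasp_force: 59.8
```

Emit:
servo_tool(motion=[[[0,0,0],[0,0,0.19],5],[[0,0,0],[0,0,0.38],5],[[0,0,0],[0,0,0.57],5],[[0,0,0],[0,0,0.76],5],[[0,0,0],[0,0,0.945],5],[[0,0,0],[0,0,0.945],5],[[0,0,0],[0,0,0.945],5]])

```text
t: 13.35
tcp_pos: [0.4863, -0.0315, 0.0548]
tcp_rot: [1.0, -0.026, 0.001, 0.001]
ft_force: [-1.7, -4.3, 4.6]
gripper_width: 0.153
grasp_force: 60.5
```

Emit:
servo_tool(motion=[[[0,0,0],[0,0,0],42],[[0,0,0],[0,0,0],42],[[0,0,0],[0,0,0],42],[[0,0,-0.2],[0,0,0],42],[[0,0,-0.38],[0,0,0],42],[[0,0,-0.7],[0,0,0],42],[[0,0,-0.7],[0,0,0],42],[[0,0,-0.7],[0,0,0],42],[[0,0,-0.7],[0,0,0],42]])

```text
t: 14.25
tcp_pos: [0.484, -0.0303, 0.1921]
tcp_rot: [1.0, -0.029, -0.001, -0.0]
ft_force: [-0.4, 0.2, 0.0]
gripper_width: 0.49
grasp_force: 0.0
```

Run:
```python
from h import *
s=state();print(s['tcp_pos'],yaw(s))
c=wrist('w5');f=c['frame']
for (x,y),hd in zip([(.4958,.1524),(.4905,.0606),(.4852,-.0312)],(68.7,-39.3,-3.3)):
    a=np.radians(hd);print(proj(c,[[x,y,.08],[x+.022*np.cos(a),y+.022*np.sin(a),.08],[x-.0288,y+.0017,.03]]).round().tolist())
```

```text
[ 0.4839599  -0.03026083  0.19214318] -93.28257032902515
[[43.0, 202.0], [14.0, 194.0], [84.0, 215.0]]
[[162.0, 202.0], [177.0, 180.0], [183.0, 215.0]]
[[281.0, 202.0], [281.0, 174.0], [281.0, 215.0]]
```

View pics/w5.png

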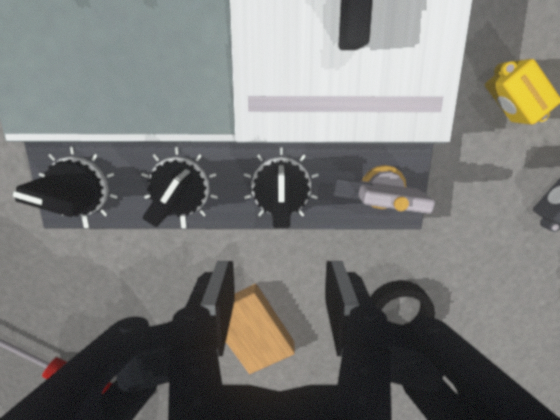

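The pointers match the targets: dial1 tip (14,194), dial2 (188,172), dial3 (281,170). The strip is parallel to the image rows, so the yaw of −3.3° is right. On to the cover fin.

Emit:
servo_tool(motion=[[[0.2,0.08,0],[0,0,0],46],[[0.45,0.18,0.1],[0,0,0],46],[[0.669,0.262,0.3],[0,0,0],46],[[0.669,0.262,0.3],[0,0,0],46],[[0.669,0.262,0.3],[0,0,0],46],[[0.669,0.262,0.3],[0,0,0],46]])

```text
t: 14.9
tcp_pos: [0.6132, -0.0901, 0.1304]
tcp_rot: [1.0, -0.029, -0.003, -0.001]
ft_force: [-0.8, 0.5, 0.1]
gripper_width: 0.539
grasp_force: 0.0
```

Run:
```python
from h import *
c=wrist('w6');f=c['frame'];g=f.max(2)
m=(g<60).astype(np.uint8);m[260:]=0
n,l,st,ce=cv2.connectedComponentsWithStats(m)
for i in range(1,n):
    if st[i,4]>400: print(st[i],ce[i].round(),ray(c,ce[i],.09).round(4))
print(proj(c,[[.6145,-.0903,.09],[.6145+.0225,-.0903-.0013,.09],[.6145-.0225,-.0903+.0013,.09]]).round())
plan([.6145,-.0903,.063],-93.3)
```

```text
[ 264  189   26   71 1738] [277. 225.] [[ 0.624  -0.0885  0.09  ]]
[[281. 240.]
 [281. 203.]
 [281. 275.]]
 sh [0.005, 0.001, 0.344] turn [-0.001, 0.005, -0.0] q6 1.41 t 14.9 head -93.3 [ 0.6137 -0.09    0.1318]
```

Emit:
servo_tool(motion=[[[0.02,-0.005,0.2],[0,0,0],46],[[0.02,-0.005,0.34],[0,0,0],46],[[0.02,-0.005,0.34],[0,0,0],46],[[0.02,-0.005,0.34],[0,0,0],10],[[0.02,-0.005,0.34],[0,0,0],5],[[0.02,-0.005,0.34],[0,0,0],5],[[0.02,-0.005,0.34],[0,0,0],5],[[0.02,-0.005,0.34],[0,0,0],5]])

```text
t: 15.75
tcp_pos: [0.621, -0.0888, 0.0681]
tcp_rot: [1.0, -0.029, 0.002, -0.001]
ft_force: [-1.6, 4.8, 5.5]
gripper_width: 0.176
grasp_force: 61.4
```

Emit:
servo_tool(motion=[[[0,-0.1,0],[0,0,0],5],[[0,-0.25,0],[0,0,0],5],[[0,-0.4,0],[0,0,0],5],[[0,-0.55,0],[0,0,0],5],[[0,-0.7,0],[0,0,0],5],[[0,-0.78,0],[0,0,0],5],[[0,-0.82,0],[0,0,0],5],[[0,-0.835,0],[0,0,0],5],[[0,-0.84,0],[0,0,0],5],[[0,-0.84,0],[0,0,0],5],[[0,-0.84,0],[0,0,0],5]])

```text
t: 16.85
tcp_pos: [0.6308, 0.076, 0.0681]
tcp_rot: [1.0, -0.029, 0.002, 0.001]
ft_force: [-1.8, -3.3, 7.9]
gripper_width: 0.172
grasp_force: 61.7
```

Emit:
servo_tool(motion=[[[0,0,0],[0,0,0],46],[[0,0,0],[0,0,0],46],[[0,0,0],[0,0,0],46],[[0,0,-0.25],[0,0,0],46],[[0,0,-0.5],[0,0,0],46],[[-0.1,-0.25,-0.66],[0,0,0],60],[[-0.31,-1,-0.66],[0,0,0],60],[[-0.31,-1,-0.66],[0,0,0],60],[[-0.31,-1,-0.66],[0,0,0],60],[[-0.31,-1,-0.66],[0,0,0],60],[[-0.31,-1,-0.66],[0,0,0],60]])

```text
t: 17.95
tcp_pos: [0.5779, 0.2838, 0.1972]
tcp_rot: [1.0, -0.027, 0.0, -0.0]
ft_force: [0.2, -0.3, 0.8]
gripper_width: 0.704
grasp_force: 0.0
```

```bash
cat >> h.py <<'E'
def blobs(c,z=.032,thr=75,amin=600):
    f=c['frame'].astype(int);m=((f.max(2)<thr)).astype(np.uint8);m[255:]=0
    h=cv2.cvtColor(c['frame'],cv2.COLOR_RGB2HSV)
    o=((h[...,0]>8)&(h[...,0]<25)&(h[...,1]>150)&(h[...,2]>110)).astype(np.uint8)
    n,l,st,ce=cv2.connectedComponentsWithStats(m)
    for i in range(1,n):
        if st[i,4]>amin: print('dark',st[i].tolist(),ce[i].round(),ray(c,ce[i],.02)[0].round(4))
    n,l,st,ce=cv2.connectedComponentsWithStats(o)
    for i in range(1,n):
        if st[i,4]>60:
            w=ray(c,np.argwhere(l==i)[:,::-1],z)[:,:2];mu=w.mean(0);U,S,V=np.linalg.svd(w-mu,full_matrices=False)
            print('stripe',st[i].tolist(),ce[i].round(),mu.round(4),'dir %.1f'%np.degrees(np.arctan2(V[0,1],V[0,0])),'len',np.ptp((w-mu)@V[0]).round(4),np.ptp((w-mu)@V[1]).round(4))
E
python3 - <<'E'
from h import *
s=state();print(s['tcp_pos'],s['t'])
c=wrist('w7');blobs(c)
E
```

```text
[0.57789956 0.28378445 0.197164  ] 17.95
dark [523, 97, 37, 63, 1890] [544. 128.] [0.6159 0.0425 0.02  ]
dark [494, 237, 66, 18, 847] [530. 247.] [0.4973 0.0342 0.02  ]
```

View pics/w7.png

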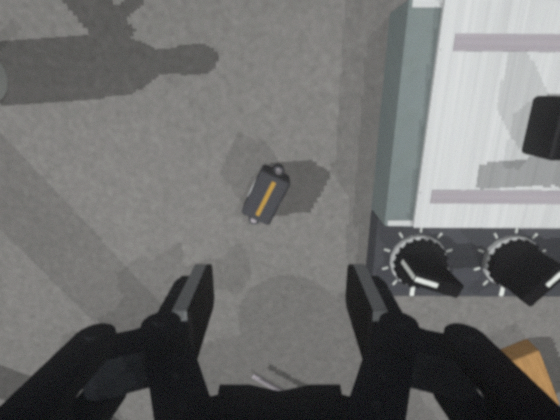

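The caliper is at (266,195), with its orange stripe running (273,183)–(257,215) along its long axis. The masks need tuning.

```bash
sed -i 's/(h\[...,1\]>150)&(h\[...,2\]>110)/(h[...,1]>110)\&(h[...,2]>90)/; s/st\[i,4\]>60:/st[i,4]>40:/' h.py
python3 - <<'E'
from h import *
c=pickle.load(open('w7.pkl','rb'));f=c['frame']
print(f[198,265],f[190,282],f[205,250],cv2.cvtColor(f,cv2.COLOR_RGB2HSV)[198,265])
blobs(c,thr=90)
E
```

```text
[186 151  78] [77 77 80] [80 80 86] [ 20 148 186]
dark [523, 96, 37, 64, 1935] [544. 128.] [0.6159 0.0426 0.02  ]
dark [243, 163, 48, 61, 1469] [268. 192.] [0.57   0.2961 0.02  ]
dark [367, 210, 52, 45, 1005] [384. 236.] [0.5182 0.1829 0.02  ]
dark [397, 229, 117, 26, 1707] [454. 243.] [0.5061 0.1122 0.02  ]
dark [493, 231, 67, 24, 1000] [532. 246.] [0.4988 0.0328 0.02  ]
stripe [256, 182, 19, 34, 156] [265. 198.] [0.5674 0.2981] dir 150.2 len 0.0359 0.0041
stripe [503, 341, 55, 63, 1213] [531. 366.] [0.3576 0.0169] dir -143.4 len 0.1071 0.0284
```

Emit:
servo_tool(motion=[[[-0.055,-0.067,0.2],[0,0,0.59],60],[[-0.055,-0.067,0.4],[0,0,0.59],60],[[-0.055,-0.067,0.55],[0,0,0.59],60],[[-0.055,-0.067,0.7],[0,0,0.59],60],[[-0.055,-0.067,0.85],[0,0,0.59],60],[[-0.055,-0.067,0.955],[0,0,0.59],60],[[-0.055,-0.067,0.955],[0,0,0.59],60],[[-0.055,-0.067,0.955],[0,0,0.59],25],[[-0.055,-0.067,0.955],[0,0,0.59],20],[[-0.055,-0.067,0.955],[0,0,0.59],20],[[-0.055,-0.067,0.955],[0,0,0.59],20],[[-0.055,-0.067,0.955],[0,0,0.59],20]])

```text
t: 19.2
tcp_pos: [0.5704, 0.2955, 0.0083]
tcp_rot: [0.966, -0.257, 0.002, -0.001]
ft_force: [1.1, -2.1, 6.1]
gripper_width: 0.336
grasp_force: 61.0
```

Emit:
servo_tool(motion=[[[0,0,-0.2],[0,0,0],20],[[0,0,-0.4],[0,0,0],20],[[0,0,-0.6],[0,0,0],20],[[0,0,-0.75],[0,0,0],20],[[0,0,-0.75],[0,0,0],20],[[0,0,-0.75],[0,0,0],20]])

```text
t: 19.8
tcp_pos: [0.5683, 0.2953, 0.1565]
tcp_rot: [0.966, -0.258, 0.0, -0.0]
ft_force: [-0.5, 0.9, -2.1]
gripper_width: 0.335
grasp_force: 60.4
```

Run:
```python
from h import *
print(state()['gripper_width'],state()['grasp_force'])
plan([.6589,-.0564,.158],-93.3)
```

```text
0.3348593604677889 60.3762423992157
 sh [1.268, 1.3, -0.008] turn [-0.001, -0.0, -0.59] q6 2.50 t 19.8 head -119.8 [0.5683 0.2953 0.1565]
```

Emit:
servo_tool(motion=[[[0.1,0.1,0],[0,0,0],20],[[0.22,0.22,0],[0,0,0],20],[[0.35,0.35,0],[0,0,0],20],[[0.48,0.48,0],[0,0,0],20],[[0.61,0.61,0],[0,0,0],20],[[0.74,0.74,0],[0,0,0],20],[[0.87,0.87,0],[0,0,0],20],[[0.95,0.95,0],[0,0,0],20],[[0.95,0.95,0],[0,0,0],20]])

```text
t: 20.7
tcp_pos: [0.6373, 0.0325, 0.1528]
tcp_rot: [0.966, -0.259, -0.002, 0.001]
ft_force: [-1.1, 0.5, -1.5]
gripper_width: 0.334
grasp_force: 60.3
```

Emit:
servo_tool(motion=[[[0.1,0.1,0],[0,0,-0.15],20],[[0.2,0.2,0],[0,0,-0.3],20],[[0.318,0.35,0],[0,0,-0.45],20],[[0.318,0.35,0],[0,0,-0.59],20],[[0.318,0.35,0],[0,0,-0.59],20],[[0.318,0.35,0],[0,0,-0.59],20]])

```text
t: 21.3
tcp_pos: [0.6576, -0.0553, 0.1541]
tcp_rot: [1.0, -0.03, -0.002, -0.001]
ft_force: [-0.1, 0.4, -1.0]
gripper_width: 0.335
grasp_force: 60.3
```

Run:
```python
from h import *
print(state()['gripper_width'],state()['grasp_force'])
c=wrist('w8')
t=np.array([.615,-.0889]);a=np.radians(-3.3);M=np.array([[np.cos(a),-np.sin(a)],[np.sin(a),np.cos(a)]])
P=[np.r_[t+M@[x,y],.05] for x,y in((.0855,.08),(.0855,-.08),(-.0855,.08),(-.0855,-.08))]
print(proj(c,P).round())
plan([.6589,-.0564,.014],-93.3)
```

```text
0.3351042483966087 60.28397083282471
[[218. 147.]
 [444. 146.]
 [230. 345.]
 [414. 344.]]
 sh [0.007, 0.007, 0.703] turn [-0.001, 0.004, -0.001] q6 1.48 t 21.4 head -93.4 [ 0.6579 -0.0552  0.1546]
```

View pics/w8.png

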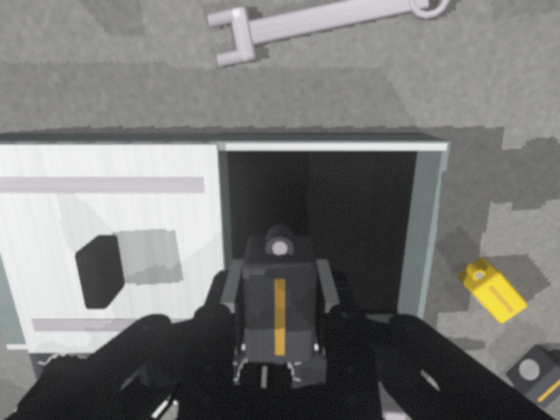

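The caliper is held at (280,290) above the open tray, and the tray mouth corners match the prediction within a few mm. Lowering and releasing.

Emit:
servo_tool(motion=[[[0.007,0.007,0.15],[0,0,0],20],[[0.007,0.007,0.35],[0,0,0],20],[[0.007,0.007,0.5],[0,0,0],20],[[0.007,0.007,0.62],[0,0,0],20],[[0.007,0.007,0.69],[0,0,0],20],[[0.007,0.007,0.695],[0,0,0],20],[[0.007,0.007,0.695],[0,0,0],20],[[0.007,0.007,0.695],[0,0,0],42],[[0.007,0.007,0.695],[0,0,0],42],[[0.007,0.007,0.695],[0,0,0],42],[[0.007,0.007,0.5],[0,0,0],42],[[0.007,0.007,0.2],[0,0,0],42],[[0.007,0.007,0],[0,0,0],42],[[0.007,0.007,-0.2],[0,0,0],42]])

```text
t: 22.75
tcp_pos: [0.6615, -0.0584, 0.2004]
tcp_rot: [1.0, -0.029, 0.002, 0.0]
ft_force: [0.8, -0.3, -0.9]
gripper_width: 0.489
grasp_force: 0.0
```

Run:
```python
from h import *
c=wrist('w9');blobs(c,z=.038,thr=90)
c=capture('top');pickle.dump(c,open('top2.pkl','wb'));h=cv2.cvtColor(c['frame'],cv2.COLOR_RGB2HSV)
blobs(c)
plan([.60,-.33,.195],-93.3)
plan([.47,-.29,.195],-93.3)
```

```text
dark [189, 132, 220, 7, 1017] [306. 135.] [ 0.7054 -0.0845  0.02  ]
dark [226, 149, 169, 106, 15421] [313. 202.] [ 0.641  -0.0897  0.02  ]
dark [106, 221, 35, 34, 984] [124. 239.] [0.6126 0.103  0.02  ]
stripe [486, 0, 43, 9, 204] [502.   2.] [ 0.8002 -0.2395] dir -89.8 len 0.0327 0.0056
stripe [277, 174, 5, 38, 163] [279. 193.] [ 0.6565 -0.057 ] dir 177.7 len 0.0352 0.004
stripe [434, 244, 59, 56, 642] [455. 261.] [ 0.577  -0.2252] dir -131.6 len 0.0686 0.0337
stripe [459, 267, 22, 24, 125] [470. 278.] [ 0.5575 -0.2416] dir -139.5 len 0.0349 0.004
stripe [506, 348, 24, 23, 110] [517. 359.] [ 0.4548 -0.3041] dir 145.7 len 0.0342 0.0038
dark [389, 45, 53, 28, 1184] [415.  58.] [ 0.9012 -0.4183  0.02  ]
stripe [393, 39, 32, 6, 93] [411.  42.] [ 0.9421 -0.4064] dir 89.7 len 0.0833 0.0148
stripe [356, 43, 137, 52, 1202] [421.  83.] [ 0.8221 -0.4226] dir -89.6 len 0.3575 0.1469
stripe [547, 139, 13, 71, 455] [555. 165.] [ 0.5928 -0.743 ] dir 174.0 len 0.1851 0.0329
stripe [407, 259, 23, 16, 214] [419. 266.] [ 0.3484 -0.3679] dir -70.3 len 0.0505 0.0277
 sh [-0.252, 1.372, 0.054] turn [0.002, -0.022, -0.0] q6 1.48 t 22.9 head -93.3 [ 0.6661 -0.059   0.2063]
 sh [-0.913, 1.21, 0.043] turn [0.002, -0.022, -0.0] q6 1.48 t 22.9 head -93.3 [ 0.6661 -0.059   0.2063]
```

Emit:
servo_tool(motion=[[[-0.27,0.7,-0.15],[0,0,0],60],[[-0.27,0.7,-0.15],[0,0,0],60],[[-0.27,0.7,-0.15],[0,0,0],60],[[-0.27,0.7,-0.15],[0,0,0],60]])

```text
t: 23.25
tcp_pos: [0.5969, -0.2002, 0.2279]
tcp_rot: [0.999, -0.032, 0.001, 0.002]
ft_force: [0.4, 0.8, -0.4]
gripper_width: 0.698
grasp_force: 0.0
```

Emit:
servo_tool(motion=[[[-0.27,0.7,-0.15],[0,0,0],60],[[-0.27,0.7,-0.15],[0,0,0],60],[[-0.27,0.7,-0.15],[0,0,0],60],[[-0.27,0.7,-0.15],[0,0,0],60],[[-0.27,0.7,-0.15],[0,0,0],60],[[-0.27,0.7,-0.15],[0,0,0],60]])

```text
t: 23.85
tcp_pos: [0.5366, -0.33, 0.2555]
tcp_rot: [1.0, -0.029, -0.0, -0.001]
ft_force: [-0.1, -0.4, -0.4]
gripper_width: 0.708
grasp_force: 0.0
```

Run:
```python
from h import *
s=state();print(s['tcp_pos'],s['t'])
c=wrist('w10');blobs(c,thr=90)
```

```text
[ 0.5366057  -0.32996804  0.25546158] 23.85
dark [33, 9, 120, 246, 6933] [112. 155.] [ 0.5637 -0.1467  0.02  ]
dark [0, 17, 121, 177, 18780] [ 55. 109.] [ 0.6152 -0.0968  0.02  ]
dark [0, 213, 42, 42, 1497] [ 18. 235.] [ 0.4766 -0.0158  0.02  ]
stripe [294, 108, 16, 33, 136] [301. 124.] [ 0.5859 -0.3546] dir 153.9 len 0.0351 0.0042
stripe [176, 134, 53, 50, 561] [205. 156.] [ 0.5583 -0.2514] dir -139.3 len 0.0613 0.0361
stripe [187, 148, 28, 27, 201] [200. 161.] [ 0.5535 -0.2456] dir -139.2 len 0.0373 0.007
stripe [320, 187, 49, 47, 655] [342. 207.] [ 0.4925 -0.3967] dir -134.0 len 0.061 0.0317
stripe [86, 216, 34, 18, 171] [106. 222.] [ 0.4907 -0.1298] dir -120.0 len 0.0373 0.0182
stripe [258, 235, 18, 25, 102] [266. 247.] [ 0.4491 -0.3088] dir 145.1 len 0.0353 0.0043
stripe [73, 246, 11, 10, 85] [ 78. 250.] [ 0.4576 -0.0896] dir 133.1 len 0.0127 0.0111
stripe [298, 300, 42, 29, 666] [320. 314.] [ 0.3543 -0.3688] dir 112.1 len 0.0478 0.028
stripe [0, 310, 65, 63, 2145] [ 31. 340.] [0.3365 0.0011] dir 179.0 len 0.0955 0.0812
```

View pics/w10.png

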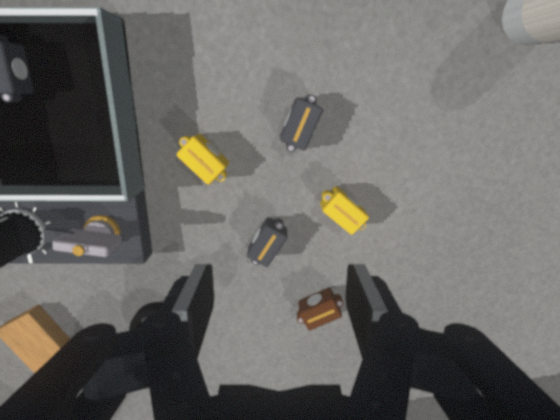

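The dark calipers are at (301,124) and (266,247), with yellow at (202,160) and (345,210) and brown at (320,308). I'll pick the one at (301,124).

Emit:
servo_tool(motion=[[[0.253,0.109,0.2],[0,0,0.507],50],[[0.253,0.109,0.4],[0,0,0.507],50],[[0.253,0.109,0.75],[0,0,0.507],50],[[0.253,0.109,0.75],[0,0,0.507],50],[[0.253,0.109,0.75],[0,0,0.507],50],[[0.253,0.109,0.75],[0,0,0.507],50],[[0.253,0.109,0.75],[0,0,0.507],50]])

```text
t: 24.6
tcp_pos: [0.5879, -0.3564, 0.109]
tcp_rot: [0.974, -0.225, 0.002, 0.001]
ft_force: [0.0, 0.6, 0.6]
gripper_width: 0.587
grasp_force: 0.0
```

Run:
```python
from h import *
c=wrist('w11');blobs(c,thr=90)
plan([.5859,-.3546,.007],-116.1)
```

```text
dark [448, 3, 112, 100, 3731] [512.  57.] [ 0.6176 -0.5299  0.02  ]
dark [258, 172, 45, 83, 2648] [280. 213.] [ 0.5888 -0.3562  0.02  ]
dark [0, 177, 54, 78, 2120] [ 17. 228.] [ 0.6615 -0.1818  0.02  ]
stripe [277, 199, 6, 50, 296] [280. 224.] [ 0.5859 -0.3545] dir 153.9 len 0.0356 0.0035
stripe [363, 270, 67, 59, 1518] [402. 301.] [ 0.4918 -0.4088] dir -158.1 len 0.0665 0.0291
stripe [131, 275, 50, 53, 1289] [154. 301.] [ 0.5719 -0.2448] dir 126.2 len 0.0493 0.0305
stripe [302, 372, 8, 15, 76] [305. 379.] [ 0.4579 -0.3149] dir 144.5 len 0.0145 0.0043
 sh [-0.016, -0.006, 0.512] turn [0.001, -0.007, 0.001] q6 1.42 t 24.6 head -116.1 [ 0.5879 -0.3568  0.1095]
```

Emit:
servo_tool(motion=[[[-0.012,-0.006,0.2],[0,0,0],50],[[-0.012,-0.006,0.35],[0,0,0],50],[[-0.012,-0.006,0.5],[0,0,0],50],[[-0.012,-0.006,0.5],[0,0,0],50],[[-0.012,-0.006,0.5],[0,0,0],25],[[-0.012,-0.006,0.5],[0,0,0],20],[[-0.012,-0.006,0.5],[0,0,0],20],[[-0.012,-0.006,0.5],[0,0,0],20],[[-0.012,-0.006,0.3],[0,0,0],20],[[-0.012,-0.006,0.1],[0,0,0],20],[[-0.012,-0.006,-0.15],[0,0,0],20],[[-0.012,-0.006,-0.25],[0,0,0],20],[[-0.012,-0.006,-0.25],[0,0,0],20]])

```text
t: 25.95
tcp_pos: [0.5873, -0.3561, 0.1626]
tcp_rot: [0.974, -0.226, 0.005, 0.002]
ft_force: [0.6, 0.4, -0.9]
gripper_width: 0.339
grasp_force: 61.1
```

Run:
```python
from h import *
t=np.array([.615,-.0889]);a=np.radians(-3.3);M=np.array([[np.cos(a),-np.sin(a)],[np.sin(a),np.cos(a)]])
for o in((.042,-.037),(-.042,-.037),(-.042,.035)): print(o,t+M@o)
plan([*(t+M@[.042,-.037]),.158],-93.3)
```

```text
(0.042, -0.037) [ 0.65480049 -0.12825634]
(-0.042, -0.037) [ 0.57093977 -0.12342096]
(-0.042, 0.035) [ 0.57508438 -0.05154035]
 sh [-0.199, -1.172, 0.019] turn [0.005, -0.013, -0.507] q6 1.42 t 25.9 head -116.1 [ 0.5873 -0.3561  0.1626]
```

Emit:
servo_tool(motion=[[[-0.02,-0.1,0],[0,0,0],20],[[-0.04,-0.25,0],[0,0,0],20],[[-0.07,-0.42,0],[0,0,0],20],[[-0.1,-0.59,0],[0,0,0],20],[[-0.13,-0.76,0],[0,0,0],20],[[-0.15,-0.87,0],[0,0,0],20],[[-0.15,-0.87,0],[0,0,0],20]])

```text
t: 26.65
tcp_pos: [0.6323, -0.1792, 0.1527]
tcp_rot: [0.975, -0.224, -0.003, -0.001]
ft_force: [0.5, -0.6, -2.0]
gripper_width: 0.338
grasp_force: 61.1
```

Emit:
servo_tool(motion=[[[-0.03,-0.15,0],[0,0,-0.15],20],[[-0.049,-0.302,0],[0,0,-0.3],20],[[-0.049,-0.302,0],[0,0,-0.45],20],[[-0.049,-0.302,0],[0,0,-0.507],20],[[-0.049,-0.302,0],[0,0,-0.507],20],[[-0.049,-0.302,0],[0,0,-0.507],20]])

```text
t: 27.25
tcp_pos: [0.6503, -0.1259, 0.1544]
tcp_rot: [1.0, -0.03, -0.002, -0.0]
ft_force: [0.8, 0.2, -1.4]
gripper_width: 0.34
grasp_force: 61.0
```

Run:
```python
from h import *
print(state()['gripper_width'],state()['grasp_force'])
plan([.6548,-.1283,.015],-93.3)
```

```text
0.33987066346245515 61.03087306022644
 sh [0.025, 0.011, 0.697] turn [-0.001, 0.004, -0.002] q6 1.37 t 27.2 head -93.4 [ 0.6503 -0.1259  0.1544]
```

Emit:
servo_tool(motion=[[[0.025,0.011,0.15],[0,0,0],20],[[0.025,0.011,0.35],[0,0,0],20],[[0.025,0.011,0.5],[0,0,0],20],[[0.025,0.011,0.62],[0,0,0],20],[[0.025,0.011,0.685],[0,0,0],20],[[0.025,0.011,0.69],[0,0,0],20],[[0.025,0.011,0.69],[0,0,0],20],[[0.025,0.011,0.69],[0,0,0],40],[[0.025,0.011,0.69],[0,0,0],40],[[0.025,0.011,0.69],[0,0,0],40],[[0.025,0.011,0.5],[0,0,0],40],[[0.025,0.011,0.2],[0,0,0],40],[[0.025,0.011,0],[0,0,0],40],[[0.025,0.011,-0.2],[0,0,0],40],[[0.025,0.011,-0.2],[0,0,0],40]])

```text
t: 28.75
tcp_pos: [0.662, -0.1298, 0.2063]
tcp_rot: [1.0, -0.029, 0.008, 0.002]
ft_force: [1.2, -1.1, 0.9]
gripper_width: 0.47
grasp_force: 0.0
```

Run:
```python
from h import *
c=wrist('w12');blobs(c,z=.038,thr=90)
plan([.4591,-.3088,.195],-124.9)
```

```text
dark [0, 139, 329, 7, 1569] [166. 142.] [ 0.7087 -0.0251  0.02  ]
dark [144, 155, 178, 100, 13440] [236. 206.] [ 0.642  -0.0858  0.02  ]
dark [22, 225, 44, 30, 1027] [ 45. 242.] [0.6155 0.115  0.02  ]
stripe [399, 0, 127, 19, 1102] [442.   5.] [ 0.8049 -0.2685] dir -90.1 len 0.1005 0.0132
stripe [276, 175, 5, 38, 176] [278. 193.] [ 0.6578 -0.1283] dir 176.9 len 0.0358 0.0039
stripe [199, 180, 7, 37, 160] [202. 198.] [ 0.6574 -0.057 ] dir 177.6 len 0.0351 0.0041
stripe [367, 248, 53, 55, 552] [386. 266.] [ 0.5761 -0.2312] dir -136.1 len 0.0658 0.0324
stripe [386, 270, 23, 24, 118] [396. 281.] [ 0.5579 -0.2428] dir -139.7 len 0.0356 0.004
stripe [498, 296, 61, 49, 671] [519. 313.] [ 0.513  -0.3724] dir 59.4 len 0.0761 0.0345
stripe [526, 321, 23, 20, 108] [537. 331.] [ 0.4892 -0.3956] dir -133.4 len 0.0352 0.0041
stripe [265, 332, 36, 21, 241] [283. 339.] [ 0.4949 -0.1237] dir 82.7 len 0.0384 0.0245
stripe [279, 378, 10, 10, 81] [283. 383.] [ 0.437  -0.1211] dir -179.4 len 0.0128 0.0105
 sh [-0.95, 0.954, 0.029] turn [-0.001, -0.014, 0.702] q6 1.37 t 28.8 head -93.3 [ 0.6597 -0.1293  0.2023]
```

Emit:
servo_tool(motion=[[[-0.95,0.954,0],[0,0,0.7],50],[[-0.95,0.954,0],[0,0,0.7],50],[[-0.95,0.954,0],[0,0,0.7],50],[[-0.95,0.954,0],[0,0,0.7],50],[[-0.95,0.954,0],[0,0,0.7],50],[[-0.95,0.954,0],[0,0,0.7],50],[[-0.95,0.954,0.3],[0,0,0.7],50],[[-0.95,0.954,0.45],[0,0,0.7],50],[[-0.95,0.954,0.45],[0,0,0.7],50],[[-0.95,0.954,0.45],[0,0,0.7],50]])

```text
t: 29.8
tcp_pos: [0.4546, -0.307, 0.105]
tcp_rot: [0.954, -0.299, -0.002, -0.001]
ft_force: [0.5, -1.1, 0.9]
gripper_width: 0.589
grasp_force: 0.0
```

Run:
```python
from h import *
c=wrist('w13');blobs(c,thr=90)
plan([.4491,-.3088,.008],-124.9)
```

```text
dark [0, 55, 73, 90, 3370] [ 28. 103.] [ 0.6069 -0.219   0.02  ]
dark [0, 139, 99, 116, 5402] [ 35. 212.] [ 0.554  -0.1679  0.02  ]
dark [266, 172, 46, 83, 1559] [289. 204.] [ 0.4582 -0.3161  0.02  ]
dark [408, 234, 50, 21, 660] [433. 245.] [ 0.373  -0.3837  0.02  ]
stripe [325, 67, 103, 62, 3018] [384.  99.] [ 0.4834 -0.4012] dir -133.0 len 0.0619 0.0296
stripe [66, 117, 105, 65, 3718] [119. 147.] [ 0.5525 -0.2526] dir -136.9 len 0.0639 0.0355
stripe [285, 201, 7, 50, 301] [288. 225.] [ 0.4495 -0.3091] dir 144.4 len 0.0352 0.0041
stripe [401, 252, 69, 63, 2161] [435. 283.] [ 0.3537 -0.3693] dir 113.0 len 0.0492 0.0284
stripe [29, 305, 57, 46, 568] [ 62. 317.] [ 0.4842 -0.1317] dir -159.8 len 0.0401 0.0344
stripe [0, 373, 19, 17, 251] [  9. 381.] [ 0.4667 -0.054 ] dir 105.5 len 0.018 0.0138
 sh [-0.028, 0.023, 0.494] turn [0.0, -0.001, 0.002] q6 1.50 t 29.9 head -124.8 [ 0.4562 -0.3081  0.1069]
```

Emit:
servo_tool(motion=[[[-0.025,0.023,0.2],[0,0,0],50],[[-0.025,0.023,0.35],[0,0,0],50],[[-0.025,0.023,0.485],[0,0,0],50],[[-0.025,0.023,0.485],[0,0,0],50],[[-0.025,0.023,0.485],[0,0,0],25],[[-0.025,0.023,0.485],[0,0,0],20],[[-0.025,0.023,0.485],[0,0,0],20],[[-0.025,0.023,0.485],[0,0,0],20],[[-0.025,0.023,0.3],[0,0,0],20],[[-0.025,0.023,0.1],[0,0,0],20],[[-0.025,0.023,-0.15],[0,0,0],20],[[-0.025,0.023,-0.3],[0,0,0],20],[[-0.025,0.023,-0.3],[0,0,0],20]])

```text
t: 31.15
tcp_pos: [0.4526, -0.3118, 0.1729]
tcp_rot: [0.954, -0.299, 0.006, 0.002]
ft_force: [0.1, -1.3, -0.7]
gripper_width: 0.334
grasp_force: 60.5
```

Run:
```python
from h import *
plan([.5709,-.1234,.158],-93.3)
```

```text
sh [-0.053, -1.111, 0.073] turn [0.006, -0.016, -0.7] q6 1.50 t 31.1 head -124.8 [ 0.4526 -0.3118  0.1729]
```

Emit:
servo_tool(motion=[[[0,-0.1,0],[0,0,0],20],[[-0.01,-0.25,0],[0,0,0],20],[[-0.02,-0.42,0],[0,0,0],20],[[-0.03,-0.59,0],[0,0,0],20],[[-0.03,-0.76,0],[0,0,-0.1],20],[[-0.04,-0.9,0],[0,0,-0.25],20],[[-0.05,-0.98,0],[0,0,-0.4],20],[[-0.05,-0.98,0],[0,0,-0.55],20],[[-0.05,-0.98,0],[0,0,-0.7],20],[[-0.05,-0.98,0],[0,0,-0.7],20],[[-0.05,-0.98,0],[0,0,-0.7],20]])

```text
t: 32.25
tcp_pos: [0.5518, -0.142, 0.1652]
tcp_rot: [1.0, -0.03, -0.001, -0.0]
ft_force: [0.3, -0.8, -1.3]
gripper_width: 0.334
grasp_force: 60.4
```

Run:
```python
from h import *
print(state()['gripper_width'],state()['grasp_force'])
plan([.5709,-.1234,.015],-93.3)
```

```text
0.3342665836625933 60.387314558029175
 sh [0.091, -0.098, 0.751] turn [-0.001, 0.003, -0.003] q6 1.30 t 32.2 head -93.5 [ 0.5518 -0.142   0.1652]
```

Emit:
servo_tool(motion=[[[0.091,-0.098,0.1],[0,0,0],20],[[0.091,-0.098,0.25],[0,0,0],20],[[0.091,-0.098,0.4],[0,0,0],20],[[0.091,-0.098,0.55],[0,0,0],20],[[0.091,-0.098,0.68],[0,0,0],20],[[0.091,-0.098,0.745],[0,0,0],20],[[0.091,-0.098,0.748],[0,0,0],20],[[0.091,-0.098,0.748],[0,0,0],20],[[0.091,-0.098,0.748],[0,0,0],40],[[0.091,-0.098,0.748],[0,0,0],40],[[0.091,-0.098,0.748],[0,0,0],40],[[0.091,-0.098,0.5],[0,0,0],40],[[0.091,-0.098,0.2],[0,0,0],40],[[0.091,-0.098,0],[0,0,0],40],[[0.091,-0.098,-0.15],[0,0,0],40],[[0.091,-0.098,-0.15],[0,0,0],40]])

```text
t: 33.85
tcp_pos: [0.5765, -0.125, 0.2032]
tcp_rot: [1.0, -0.029, 0.006, 0.002]
ft_force: [0.7, -0.1, -0.0]
gripper_width: 0.469
grasp_force: 0.0
```

Run:
```python
from h import *
c=wrist('w14');blobs(c,z=.038,thr=90)
s=state();print(s['tcp_pos'])
c=capture('top');f=c['frame'];cv2.imwrite('pics/top3.png',f[:,:,::-1])
plan([.631,.0765,.15],-93.3)
```

```text
dark [129, 46, 198, 195, 30169] [229. 143.] [ 0.6184 -0.08    0.02  ]
dark [0, 127, 48, 60, 2428] [ 21. 156.] [0.6178 0.1167 0.02  ]
stripe [276, 74, 5, 45, 221] [278.  96.] [ 0.6575 -0.1285] dir 176.6 len 0.0356 0.0035
stripe [191, 80, 8, 44, 217] [194. 102.] [ 0.6572 -0.0571] dir 177.5 len 0.0351 0.0042
stripe [374, 171, 59, 57, 536] [396. 189.] [ 0.5694 -0.232 ] dir -131.2 len 0.0629 0.0336
stripe [276, 177, 5, 38, 183] [278. 195.] [ 0.5702 -0.1233] dir 176.5 len 0.0356 0.0038
stripe [395, 190, 25, 28, 173] [407. 203.] [ 0.5555 -0.2431] dir -139.3 len 0.0353 0.0047
stripe [515, 227, 45, 54, 726] [534. 244.] [ 0.5067 -0.3688] dir -148.1 len 0.0681 0.0378
stripe [547, 248, 13, 17, 86] [553. 255.] [ 0.4928 -0.3898] dir -136.8 len 0.0226 0.0045
stripe [264, 262, 39, 21, 241] [284. 269.] [ 0.4941 -0.1246] dir 79.1 len 0.0385 0.0203
stripe [278, 302, 12, 11, 104] [283. 307.] [ 0.4503 -0.1217] dir 167.8 len 0.0124 0.0116
stripe [493, 351, 37, 26, 560] [513. 364.] [ 0.3634 -0.3687] dir 90.9 len 0.0404 0.0331
stripe [152, 382, 20, 38, 440] [163. 398.] [0.3391 0.0208] dir 170.5 len 0.0541 0.0212
[ 0.57432074 -0.12442337  0.19988995]
 sh [0.234, -1.017, 0.237] turn [0.001, -0.003, -0.0] q6 1.34 t 34.0 head -93.3 [ 0.5725 -0.1239  0.1973]
```

View pics/top3.png

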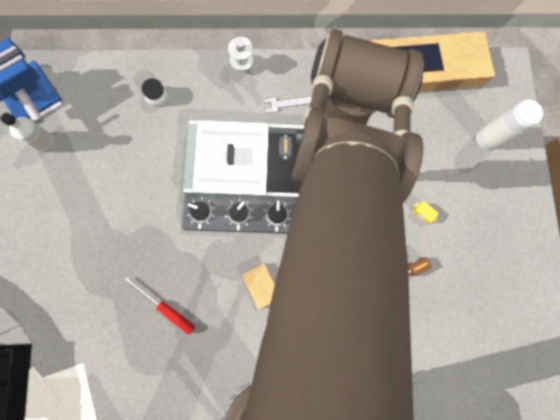

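The top view shows the cover open with its fin at (230,155), caliper stripes inside the tray, and only the yellow and brown parts left outside. Closing the cover.

Emit:
servo_tool(motion=[[[0.234,-1,0],[0,0,0],46],[[0.234,-1,0],[0,0,0],46],[[0.234,-1,0],[0,0,0],46],[[0.234,-1,0],[0,0,0],46],[[0.234,-1,0.25],[0,0,0],46],[[0.234,-1,0.35],[0,0,0],46],[[0.234,-1,0.35],[0,0,0],46],[[0.234,-1,0.35],[0,0,0],46]])

```text
t: 34.75
tcp_pos: [0.6288, 0.0731, 0.1242]
tcp_rot: [1.0, -0.029, -0.002, 0.0]
ft_force: [1.1, -0.3, -0.0]
gripper_width: 0.539
grasp_force: 0.0
```

Run:
```python
from h import *
c=wrist('w15');blobs(c,thr=60)
plan([.628,.0765,.064],-93.3)
```

```text
dark [404, 99, 156, 156, 18882] [486. 181.] [ 0.6397 -0.0788  0.02  ]
dark [262, 202, 26, 53, 1289] [274. 229.] [0.6114 0.0786 0.02  ]
stripe [466, 138, 14, 53, 344] [472. 163.] [ 0.6563 -0.0604] dir 177.6 len 0.0362 0.0046
stripe [540, 253, 17, 44, 267] [548. 274.] [ 0.5664 -0.1283] dir 177.0 len 0.0372 0.0048
stripe [499, 348, 49, 21, 326] [521. 355.] [ 0.4903 -0.1202] dir -83.5 len 0.0399 0.0198
 sh [-0.012, -0.017, 0.31] turn [0.0, 0.0, -0.001] q6 1.68 t 34.8 head -93.3 [0.6303 0.0729 0.1261]
```

Emit:
servo_tool(motion=[[[-0.008,-0.016,0.15],[0,0,0],46],[[-0.008,-0.016,0.305],[0,0,0],46],[[-0.008,-0.016,0.305],[0,0,0],46],[[-0.008,-0.016,0.305],[0,0,0],10],[[-0.008,-0.016,0.305],[0,0,0],5],[[-0.008,-0.016,0.305],[0,0,0],5],[[-0.008,-0.016,0.305],[0,0,0],5],[[-0.008,-0.016,0.305],[0,0,0],5]])

```text
t: 35.6
tcp_pos: [0.6311, 0.0761, 0.0682]
tcp_rot: [1.0, -0.029, 0.002, 0.0]
ft_force: [-0.7, -1.6, 6.3]
gripper_width: 0.172
grasp_force: 61.1
```

Emit:
servo_tool(motion=[[[0,0.1,0],[0,0,0],5],[[0,0.25,0],[0,0,0],5],[[0,0.4,0],[0,0,0],5],[[0,0.55,0],[0,0,0],5],[[0,0.7,0],[0,0,0],5],[[0,0.78,0],[0,0,0],5],[[0,0.82,0],[0,0,0],5],[[0,0.835,0],[0,0,0],5],[[0,0.84,0],[0,0,0],5],[[0,0.845,0],[0,0,0],5],[[0,0.845,0],[0,0,0],5],[[0,0.845,0],[0,0,0],5]])

```text
t: 36.8
tcp_pos: [0.6213, -0.0888, 0.0682]
tcp_rot: [1.0, -0.029, 0.002, -0.003]
ft_force: [0.1, 9.5, 9.0]
gripper_width: 0.174
grasp_force: 61.5
```

Emit:
servo_tool(motion=[[[0,0.84,0],[0,0,0],46],[[0,0,0],[0,0,0],46],[[0,0,0],[0,0,0],46],[[0,0,-0.2],[0,0,0],46],[[0,0,-0.4],[0,0,0],46]])

```text
t: 37.3
tcp_pos: [0.6179, -0.0919, 0.1449]
tcp_rot: [1.0, -0.028, -0.002, 0.0]
ft_force: [0.2, -0.5, -0.2]
gripper_width: 0.539
grasp_force: 0.0
```

My first row carried a stray 0.84 y shift, towards the shut stop. I'll check that the cover is still shut.

Run:
```python
from h import *
s=state();print(s['tcp_pos'],s['ft_force'])
c=wrist('w16');blobs(c,thr=60)
b=pickle.load(open('w6.pkl','rb'))
# cover plate left edge (white -> green) y and fin centre, before opening vs now
for k,cc in(('before',b),('now',c)):
    f=cc['frame'];m=(f.max(2)<60).astype(np.uint8);n,l,st,ce=cv2.connectedComponentsWithStats(m[:250])
    for i in range(1,n):
        if st[i,4]>700:
            r=[y for y in range(st[i,1]+8,st[i,1]+40,4)]
            print(k,[ray(cc,(np.where(l[y]==i)[0].mean(),y),.09)[0,1].round(4) for y in r])
    v=cc['frame'].min(2).astype(int)
    for row in(120,200):
        d=np.diff(cv2.GaussianBlur(v[row].astype(np.float32)[None],(9,1),0)[0]);j=[x for x in np.argsort(-abs(d))[:6]]
        print(k,row,[(int(x),int(d[x]),ray(cc,(x,row),.056)[0,1].round(4)) for x in j])
```

```text
[ 0.61789166 -0.09185565  0.14488766] [ 0.21325064 -0.4507503  -0.17901869]
dark [263, 191, 24, 64, 1424] [274. 223.] [ 0.5974 -0.0859  0.02  ]
stripe [432, 228, 66, 66, 2196] [464. 261.] [ 0.5592 -0.2402] dir -138.7 len 0.0647 0.0299
stripe [302, 331, 35, 19, 196] [318. 336.] [ 0.4917 -0.1186] dir -70.3 len 0.0323 0.0157
before [np.float64(-0.0895), np.float64(-0.0893), np.float64(-0.0892), np.float64(-0.089), np.float64(-0.0889), np.float64(-0.0887), np.float64(-0.0886), np.float64(-0.0884)]
before 120 [(417, -18, np.float64(-0.1768)), (416, -17, np.float64(-0.1762)), (418, -14, np.float64(-0.1774)), (136, 14, np.float64(-0.0062)), (135, 13, np.float64(-0.0056)), (415, -12, np.float64(-0.1756))]
before 200 [(263, -19, np.float64(-0.0796)), (264, -17, np.float64(-0.0802)), (262, -17, np.float64(-0.0789)), (289, 16, np.float64(-0.0966)), (290, 15, np.float64(-0.0972)), (146, 14, np.float64(-0.003))]
now [np.float64(-0.0896), np.float64(-0.0895), np.float64(-0.089), np.float64(-0.0888), np.float64(-0.0887), np.float64(-0.0885), np.float64(-0.0884), np.float64(-0.0882)]
now 120 [(406, -18, np.float64(-0.1772)), (405, -18, np.float64(-0.1765)), (407, -15, np.float64(-0.1778)), (142, 14, np.float64(-0.0059)), (143, 14, np.float64(-0.0066)), (404, -13, np.float64(-0.1759))]
now 200 [(396, -19, np.float64(-0.1734)), (262, -19, np.float64(-0.0798)), (261, -18, np.float64(-0.0791)), (397, -18, np.float64(-0.1741)), (286, 17, np.float64(-0.0965)), (395, -16, np.float64(-0.1727))]
```

View pics/w16.png

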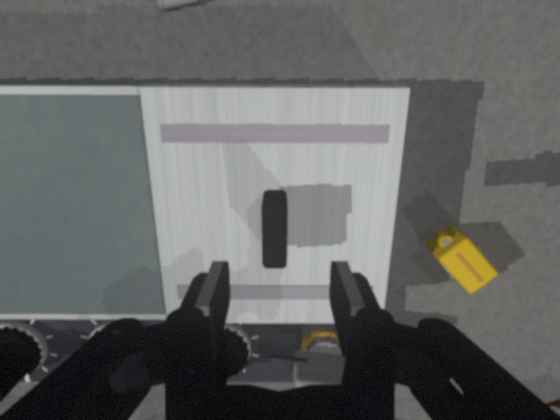

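The cover is fully shut: the fin at (275,230) and the plate edges match the original shut view within 0.5 mm. Now the clamp.

Emit:
servo_tool(motion=[[[-0.2,0.06,-0.15],[0,0,-0.15],46],[[-0.45,0.13,-0.15],[0,0,-0.3],46],[[-0.68,0.195,-0.15],[0,0,-0.5],46],[[-0.68,0.195,-0.15],[0,0,-0.7],46],[[-0.68,0.195,-0.15],[0,0,-0.85],46],[[-0.68,0.195,-0.15],[0,0,-1],46],[[-0.68,0.195,-0.15],[0,0,-1],46]])

```text
t: 38.05
tcp_pos: [0.4814, -0.1241, 0.1762]
tcp_rot: [0.935, 0.356, 0.001, 0.001]
ft_force: [0.4, 0.4, 0.3]
gripper_width: 0.538
grasp_force: 0.0
```

Emit:
servo_tool(motion=[[[0,0,0],[0,0,-0.19],46],[[0,0,0],[0,0,-0.38],46],[[0,0,0],[0,0,-0.57],46],[[0,0,0],[0,0,-0.76],46],[[0,0,0.1],[0,0,-0.95],46],[[0,0,0.2],[0,0,-1],46],[[0,0,0.2],[0,0,-1],46],[[0,0,0.2],[0,0,-1],46]])

```text
t: 38.85
tcp_pos: [0.4811, -0.1234, 0.1354]
tcp_rot: [0.728, 0.686, -0.0, -0.0]
ft_force: [0.6, -0.5, 0.3]
gripper_width: 0.542
grasp_force: 0.0
```

Run:
```python
from h import *
plan([.4799,-.123,.055],-3.3)
c=wrist('w17');print(proj(c,[[.4799,-.123,.08],[.4799+.0016,-.123+.028,.08],[.4799-.0016,-.123-.028,.08]]).round())
```

```text
sh [0.002, -0.006, 0.402] turn [-0.0, 0.0, -0.003] q6 -0.28 t 38.9 head -3.4 [ 0.4811 -0.1234  0.1354]
[[276. 231.]
 [276. 187.]
 [276. 271.]]
```

View pics/w17.png

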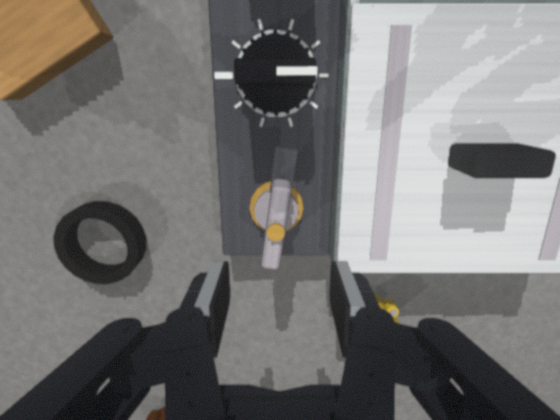

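The clamp bar runs (282,187)–(272,268), about 7° clockwise already, with its axis at (276,232) as predicted.

Emit:
servo_tool(motion=[[[0.002,-0.006,0.1],[0,0,0.155],42],[[0.002,-0.006,0.25],[0,0,0.155],42],[[0.002,-0.006,0.395],[0,0,0.155],42],[[0.002,-0.006,0.395],[0,0,0.155],42],[[0.002,-0.006,0.395],[0,0,0.155],10],[[0.002,-0.006,0.395],[0,0,0.155],5],[[0.002,-0.006,0.395],[0,0,0.155],5],[[0.002,-0.006,0.395],[0,0,0.155],5],[[0.002,-0.006,0.395],[0,0,0.155],5]])

```text
t: 39.8
tcp_pos: [0.4787, -0.1229, 0.0581]
tcp_rot: [0.768, 0.641, -0.001, -0.001]
ft_force: [-6.1, -0.1, 4.5]
gripper_width: 0.129
grasp_force: 59.7
```

Emit:
servo_tool(motion=[[[0,0,0],[0,0,0.19],5],[[0,0,0],[0,0,0.38],5],[[0,0,0],[0,0,0.57],5],[[0,0,0],[0,0,0.76],5],[[0,0,0],[0,0,0.9],5],[[0,0,0],[0,0,0.9],5]])

```text
t: 40.4
tcp_pos: [0.4789, -0.1231, 0.0581]
tcp_rot: [0.942, 0.335, -0.001, -0.0]
ft_force: [-5.3, 0.1, 3.9]
gripper_width: 0.124
grasp_force: 59.7
```

Emit:
servo_tool(motion=[[[0,0,0],[0,0,0.19],5],[[0,0,0],[0,0,0.38],5],[[0,0,0],[0,0,0.57],5],[[0,0,0],[0,0,0.7],5],[[0,0,0],[0,0,0.76],5],[[0,0,0],[0,0,0.76],5],[[0,0,0],[0,0,0.76],5]])

```text
t: 41.1
tcp_pos: [0.479, -0.1232, 0.0581]
tcp_rot: [0.999, 0.046, -0.001, 0.001]
ft_force: [-5.8, -0.8, 5.5]
gripper_width: 0.126
grasp_force: 60.6
```

Run:
```python
from h import *
s=state();print(yaw(s),s['wrist_torque'],s['ft_force'])
```

```text
-84.72516734566695 [0.08034405 0.85631742 0.78126732] [-5.84487742 -0.82320395  5.49564041]
```

Emit:
servo_tool(motion=[[[0,0,0],[0,0,0],42],[[0,0,0],[0,0,0],42],[[0,0,0],[0,0,0],42],[[0,0,-0.2],[0,0,0],42],[[0,0,-0.4],[0,0,0],42],[[0,0,-0.7],[0,0,0],42],[[0,0,-0.9],[0,0,0],42],[[0,0,-0.9],[0,0,0],42],[[0,0,-0.9],[0,0,0],42]])

```text
t: 42.0
tcp_pos: [0.4815, -0.1233, 0.2386]
tcp_rot: [0.999, 0.044, 0.003, 0.001]
ft_force: [-0.3, -0.2, -0.4]
gripper_width: 0.492
grasp_force: 0.0
```

Emit:
servo_tool(motion=[[[-0.2,-0.5,-0.4],[0,0,0.19],42],[[-0.2,-0.5,-0.4],[0,0,0.19],42],[[-0.2,-0.5,-0.4],[0,0,0.19],42],[[-0.2,-0.5,-0.4],[0,0,0.19],42],[[-0.2,-0.5,-0.4],[0,0,0.19],42]])

```text
t: 42.5
tcp_pos: [0.4308, -0.0265, 0.315]
tcp_rot: [1.0, -0.03, -0.001, 0.0]
ft_force: [0.5, -0.5, 0.2]
gripper_width: 0.494
grasp_force: 0.0
```

Run:
```python
from h import *
c=wrist('w18')
for (x,y),hd in zip([(.4958,.1524),(.4905,.0606),(.4852,-.0312)],(68.7,-39.3,-3.3)):
    a=np.radians(hd);print(proj(c,[[x,y,.08],[x+.022*np.cos(a),y+.022*np.sin(a),.08]]).round().tolist())
```

```text
[[108.0, 120.0], [87.0, 113.0]]
[[194.0, 120.0], [205.0, 102.0]]
[[281.0, 119.0], [281.0, 98.0]]
```

View pics/w18.png

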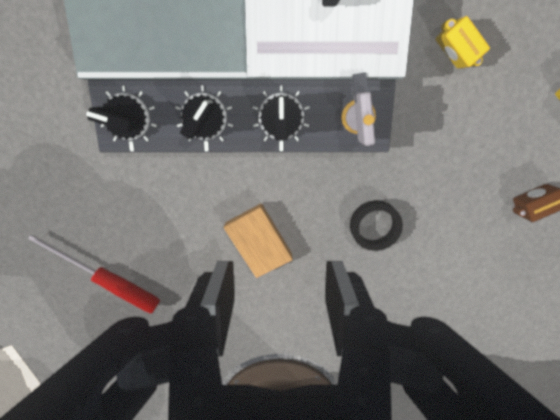

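Dials match their targets (tips (87,114), (205,102), (281,98)), the cover is shut, and the clamp bar is turned at (366,112) with its torque against the stop. Handing in.

```bash
python3 -c "
from rig import *
print(job_done())"
```

```text
the job is handed in; nothing more can be done
None
```

I handed the job in at about 42 s: dials on 3, 6, 5, all three calipers I found in the tray, cover shut and clamp turned to its stop, all checked by camera or force; no verdict came back from the judge.

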